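# Release the safety catch and open the chocolate cupboard

### The job

Two small chocolate cupboards stand ajar on their safety catches. Open the one with the red catch tab: reach down into the gap behind its door, push the red tab down well past half of its travel and, keeping it down, pull the door open to at least 65 degrees, then let go and leave it standing open. Leave the door of the cupboard with the blue tab as it is.

Things in the scene. Friction and masses are not known exactly. Their poses are not given: they have to be found in the camera images.
- red_tab (a point): Centre of the top of the red catch tab, a block 40 (x) by 42 (y) mm on the door's inside, 190 mm from the hinge axis, 12 mm below the door's top edge, seen from above in the gap. It lies 21 mm behind the inner face. x: from the inner face to the cupboard; y: along the door to the hinge; z up. Slides 32 mm down on a spring (3 N at first, 6 N at 22 mm); frees the door from 14 mm; springs back.
- red_hinge (a point): Point on the vertical hinge axis of the red-tab door, 208 mm above the bench, level with the unpressed tab top; axes as the cupboard's. It is at the left (+y) end of the cupboard's front. The white door is 236 mm wide from this axis, 16 mm thick, top edge 220 mm above the bench, a steel knob outside; its inner face lies on the axis.
- red_door (a joint): Opening angle (rad) of the red-tab door: 0 shut, grows as the free edge swings out towards the robot (clockwise seen from above), up to 1.6. Starts ajar at 0.27 to 0.31. The hinge is slightly stiff (0.12 N m), so the door stays where it is left; it weighs about 0.6 kg.
- blue_door (a joint): Opening angle (rad) of the other cupboard's door, the same in every way but for its blue tab; starts ajar at 0.27 to 0.31 and is to be left so. The two cupboards stand side by side, either one to the left.
- red_front (a point): Metal box with the red tab, 180 deep (x), 240 wide (y), 220 mm high, fixed on the bench; this point: middle of the foot of its front, which faces the robot (-x). A steel tooth on the tab hooks behind its front rail and stops the door at about 0.32 rad; beyond 0.5 rad the tooth is past the rail. The gap between the door's inner face and the box is 50 to 58 mm at the tab, open above.

How it is judged:
By the outcome, as a careful person would: the job done as asked, in the order asked, and still so for the second after the job is handed in, with the robot touching nothing.
It also fails if it takes over 35 s, if anything falls off the work surface, if the arm or the gripper's body presses on something with over 40 N, if the wrist force passes 120 N, or if a joint passes its speed limit or range.

### The arm

A 7-joint arm with a two-finger parallel gripper is mounted at the origin on the work surface. World frame = base frame: x ahead of the robot, y to its left, z up, the work surface at z = 0. Lengths are in m, angles in rad, forces in N, time in s.
With the tool pointing down it reaches from about 0.425 to 1.025 m from the base axis. Payload 3.6 kg.
Tool frame: the origin (TCP) lies on the centre line of the jaws, within the pads' length; the fingertips stand 11 mm ahead of it and the grasp point (between the pads) lies 8 mm behind it (nose_length is the distance from the TCP to the fingertips, in m); z points along the fingers, y is the direction in which the jaws open and shut (so a half turn about z gives the same grasp; the last joint's range is limited). The gripper opens to 85 mm and grips with 20 to 120 N. Pads are 22 mm wide; open, the fingers measure 114 mm over their backs; the gripper's body (76 mm by 85 mm) begins 54 mm behind the grasp point. The pads swing forward as they close: fully open they stand 13 mm farther back than shut.
Start: joints at [-1.248, 0.591, 0.048, 1.609, -0.033, 0.943, -0.034], TCP at [0.293, 0.663, 0.242] pointing down, gripper open.
Joint ranges: [-2.69, 2.69], [-0.47, 2.24], [-1.27, 1.36], [0.19, 2.51], [-1.53, 4.68], [0.08, 2.07], [-3.09, 3.09]. Speed limits (rad/s): [2.57, 2.57, 3.14, 3.14, 3.14, 3.14, 3.14].

### API

Orientations are given as a unit quaternion [x, y, z, w].
In Python, from bench import get_state, camera, camera_model, sign_off, look_for, outline_of, nose_length gives the robot as it stands.
- The arm moves only by the tool carry_out, never from a script. Its argument "series" is a list of rows, each a list of 6 numbers: the shift along the world's x, y, z in units of 10 cm (1.0 is 10 cm), then the turn, a rotation vector about the world's x, y, z in units of 180 degrees (1.0 is 180 degrees). In form: [[tx, ty, tz, wx, wy, wz], ...]. A call has 1 to 5 rows; each row is the pose to reach, as a shift and turn from the pose measured when the call began, turning the shorter way round; what a row does not reach only later rows make up. A row lasts 1/10 s, in which the tool goes at most 50 mm and 8.59 degrees, less where a joint would pass 70% of its speed; a pose out of reach is approached as far as the arm can. A call with a number of a shift or a turn outside -1 to 1 is refused whole. A call with a gripper value outside its range is refused whole. "grip" is the gripper's target within -1 to 1 (fully open at 1, half-way at 0, shut at -1), set as the call begins (left out, the last holds). The fingers move at their own pace and stop on an object; "grip_force" is the grip in N (left out, the last holds). Time passes only in rows, so rows that repeat a pose let the fingers close. It gives the time, the measured TCP pose, the force and the opening at its end, in the units of the state.
- get_state(): the state, without advancing time (a new reading comes with each control period).
- camera(name): name is "side" or "top"; returns the picture (420x560x3 uint8, red, green, blue); there is no depth.
- camera_model(name): a dict with "fov_y" (degrees; the focal length in pixels is half the picture's height over the tangent of half this angle, whatever the lens; pixels are square), "cx", "cy" (the principal point, pixels), "R" (3x3) and "t" (3): a world point X has camera coordinates R X + t. Camera axes: x right, y down, z forward; pixel columns grow to the right and rows downward; lengths in m; the calibration is good to about 2 mm. A picture is of the moment at which its call begins. camera_model takes no time and is no camera call.
- sign_off(): hands the job in, once; it reports no verdict.
Trained networks look in the newest picture that a camera, given by its name, has taken for a name from the list of things; names that differ only in an ending like _2 or _b are one class to them, and where a whole thing is asked for, a point or a joint stands for the part that bears it (a point fixed in the world has none). Each returns a list of dicts, best first, with "score" (0 to 1); they miss things now and then, are a little off and sometimes report something else, mostly with a low value. They report only what shows in the picture. A call takes as long as a camera call.
- look_for(camera, query): "point" ([column, row] in pixels, amid what is visible of it).
- outline_of(camera, query): "region" (420x560 bool, what is visible of it) and "point" ([column, row] in pixels, amid what is visible of it).
The state is a dict: "time": time; "joint_positions": joint angles; "qvel": joint speeds; "tau": joint torques, N m; "tcp_pos": TCP position; "eef_rot": TCP orientation; "force": force on the tool from outside, world axes, zero at the start; "wrist_torque": the same for the moment, N m; "width": opening from 0.0 (shut) to 1.0 (fully open).
Only numpy, scipy, OpenCV 4.12 (cv2) and the standard library are available. Lean on these libraries where they do the work, as an engineer would, in place of code of your own. Each camera call takes 0.05 s, during which the arm holds its last target.

## Working session

There is one attempt and no reset: what is moved stays moved. The work goes in short steps, Python scripts to look and compute and a tool call to move; the robot and the scene stay as the last step left them, time stands still between calls to the robot, and variables do not carry over. Pictures are saved under pics/ and viewed, and the job is handed in when it is done.

Besides the shell and the picture viewer there is one more tool, called after "Emit:" as name(argument=value, ...), one argument or row to a line, values as JSON. carry_out: Moves the arm, as the interface text tells. Its arguments: {"type":"object","properties":{"series":{"type":"array"},"grip":{"type":"number"},"grip_force":{"type":"number"}},"required":["series"]}

```bash
ls; mkdir -p pics
python3 - <<'E'
from bench import *
import cv2,numpy as np
print(get_state())
for n in("side","top"):
    im=camera(n); cv2.imwrite(f"pics/{n}0.png",im[:,:,::-1]); print(n,camera_model(n))
    for q in("red_tab","red_door","red_hinge","red_front","blue_door"):
        try: print(q,[(np.round(d["point"]),round(d["score"],2)) for d in look_for(n,q)][:3])
        except Exception as e: print(q,e)
print(nose_length if not callable(nose_length) else nose_length())
E
```

```text
pics
{'time': 0.0, 'joint_positions': array([-1.24847683,  0.59208214,  0.0482969 ,  1.60982057, -0.03332032,
        0.94265888, -0.03366667]), 'qvel': array([-0.00118005,  0.00071645,  0.00018224,  0.00014891, -0.00186899,
       -0.00121615, -0.00023872]), 'tau': array([ 2.01226808e-04, -5.48680508e+01,  1.54617794e+00, -1.98126447e+01,
        9.30927781e-03,  8.96058016e-03, -1.11113934e-06]), 'tcp_pos': array([0.29252446, 0.66250708, 0.24116813]), 'eef_rot': array([ 2.06363917e-01,  9.78474713e-01, -1.06816265e-03, -1.72375120e-04]), 'force': array([-1.17537639,  0.34966716, -0.02203261]), 'wrist_torque': array([-0.03416229, -0.01632392, -0.00100118]), 'width': 1.002740246040817}
side {'fov_y': 43.88751022521718, 'cx': 267.11678921392877, 'cy': 208.00557360150384, 'R': array([[ 0.15453197,  0.98798508, -0.00231455],
       [ 0.93946109, -0.14766664, -0.30920451],
       [-0.30583122,  0.04560755, -0.95099275]]), 't': array([-0.11742913, -0.58482453,  1.329692  ])}
red_tab [(array([335., 144.]), 0.71)]
red_door [(array([351., 140.]), 0.72)]
red_hinge [(array([379., 201.]), 0.8)]
red_front [(array([374., 198.]), 0.85)]
blue_door [(array([116., 186.]), 0.55)]
top {'fov_y': 53.847255216043976, 'cx': 280.6944220197212, 'cy': 205.46645033341986, 'R': array([[-0.01669876, -0.99983667, -0.00691298],
       [-0.9972448 ,  0.01715446, -0.07217012],
       [ 0.07227692,  0.00568879, -0.99736838]]), 't': array([0.02511413, 0.66534874, 0.95844372])}
red_tab [(array([213., 240.]), 0.93)]
red_door [(array([194., 245.]), 0.74)]
red_hinge [(array([182., 190.]), 0.82)]
red_front [(array([180., 191.]), 0.77)]
blue_door [(array([420., 228.]), 0.79)]
0.011
```

View pics/side0.png

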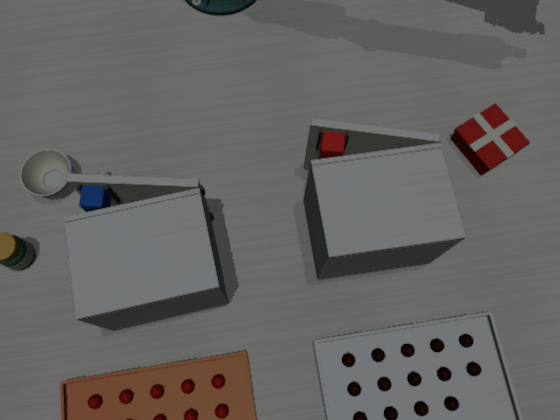

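View pics/top0.png

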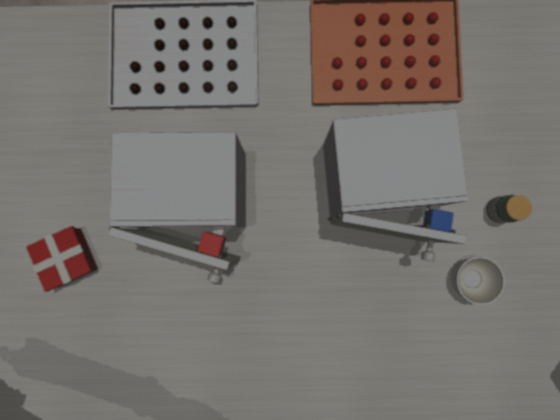

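Both pictures show the red-tab cupboard on the robot's left (tab at top-view ~(211,244), side ~(332,145)) and the blue one on its right. The doors are ajar. Next I localise the points.

```bash
cat > h.py <<'E'
import numpy as np
from bench import *
def ray(n,p):
    m=camera_model(n); f=210/np.tan(np.radians(m["fov_y"]/2)); R=np.array(m["R"]);t=np.array(m["t"])
    d=R.T@np.array([(p[0]-m["cx"])/f,(p[1]-m["cy"])/f,1]); return -R.T@t,d
def atz(n,p,z):
    o,d=ray(n,p); return o+d*(z-o[2])/d[2]
def proj(n,X):
    m=camera_model(n); f=210/np.tan(np.radians(m["fov_y"]/2)); c=np.array(m["R"])@X+m["t"]
    return c[:2]/c[2]*f+[m["cx"],m["cy"]]
E
python3 - <<'E'
from h import *
import cv2
for n in("top","side"):
    im=camera(n); h=cv2.cvtColor(im,cv2.COLOR_RGB2HSV)
    r=((h[...,0]<8)|(h[...,0]>172))&(h[...,1]>150)
    x0,y0,x1,y1=(185,215,240,270) if n=="top" else (310,120,355,165)
    big=cv2.resize(im[y0-15:y1+15,x0-90:x1+30] if n=="top" else im[y0-20:y1+20,x0-20:x1+100],None,fx=4.5,fy=4.5,interpolation=cv2.INTER_CUBIC)
    cv2.imwrite(f"pics/{n}1.png",np.clip(big.astype(float)*1.6,0,255).astype(np.uint8)[:,:,::-1])
    print(n,big.shape)
    bri=(r)&(im[...,0]>0)
    ys,xs=np.nonzero(bri[y0:y1,x0:x1]); print(xs.min()+x0,xs.max()+x0,ys.min()+y0,ys.max()+y0,len(xs))
    d=outline_of(n,"red_tab")[0]; print(d["point"],d["region"].sum(), atz(n,d["point"],.208))
T={"hinge_top":(112,232),"free":(228,266),"boxL":(112,226),"boxR":(237,225)}
for k,p in T.items(): print("top",k,atz("top",p,.22))
S={"hinge":(438,136),"free":(311,121),"boxL":(443,147),"boxR":(313,160)}
for k,p in S.items(): print("side",k,atz("side",p,.22))
E
```

```text
top (382, 788, 3)
198 222 233 255 389
[209.7, 241.8] 608 [0.58475091 0.15027481 0.208     ]
side (382, 742, 3)
319 345 131 157 583
[330.7, 145.1] 572 [0.59074849 0.14520699 0.208     ]
top hinge_top [0.60651098 0.33366746 0.22      ]
top free [0.53892673 0.1138339  0.22      ]
top boxL [0.61789073 0.33381333 0.22      ]
top boxR [0.61577926 0.09617738 0.22      ]
side hinge [0.60859383 0.33935805 0.22      ]
side free [0.5426605  0.11628376 0.22      ]
side boxL [0.6313029  0.34270825 0.22      ]
side boxR [0.61981497 0.10579855 0.22      ]
```

View pics/top1.png

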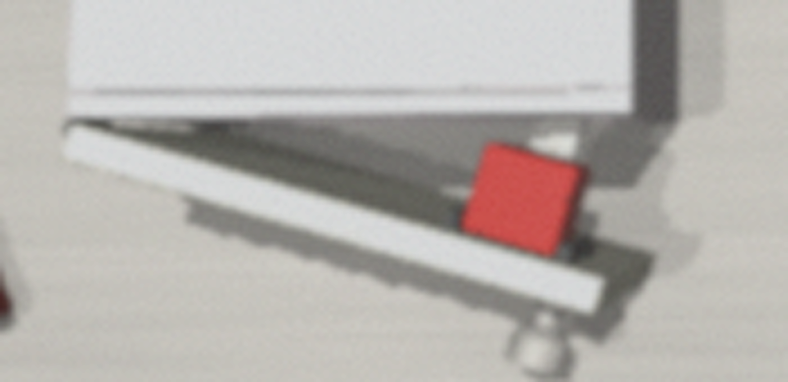

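View pics/side1.png

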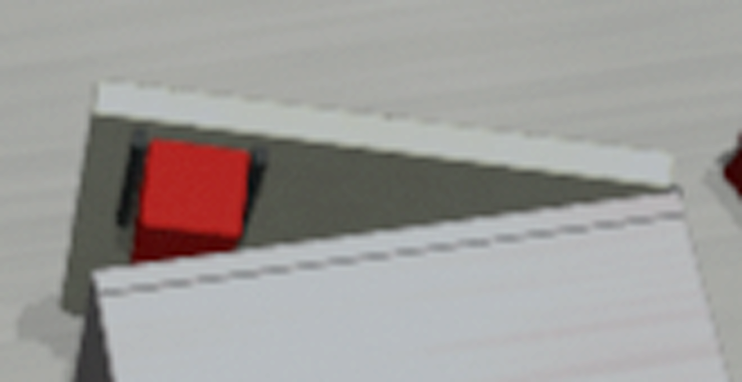

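Run:
```python
from h import *
a=[atz("top",(95+x/4.5-.4,200+y/4.5-.4),.208) for x,y in((488,143),(585,168),(557,256),(460,228))]
b=[atz("side",(290+x/4.5-.4,100+y/4.5-.4),.208) for x,y in((148,140),(250,150),(243,238),(140,227))]
print(np.round(a,4),np.mean(a,0)); print(np.round(b,4),np.mean(b,0))
for n,o,ps in(("top",(95,200),((70,122),(607,280),(592,313),(70,155))),("side",(290,100),((680,188),(95,115),(100,83),(672,153)))):
    q=[atz(n,(o[0]+x/4.5-.4,o[1]+y/4.5-.4),.22) for x,y in ps]
    print(n,np.round(q,4)); d=q[0]-q[1]; print("len",np.linalg.norm(d),"door dir ang",np.arctan2(-d[0],d[1]), np.arctan2(d[0],d[1]))
for n,o,ps in(("top",(95,200),((70,117),(632,112))),("side",(290,100),((680,190),(95,270)))):
    q=[atz(n,(o[0]+x/4.5-.4,o[1]+y/4.5-.4),.22) for x,y in ps]; d=q[0]-q[1]
    print(n,np.round(q,4),np.linalg.norm(d),np.arctan2(d[0],d[1]))
```

```text
[[0.6049 0.163  0.208 ]
 [0.5936 0.1216 0.208 ]
 [0.5564 0.1338 0.208 ]
 [0.569  0.1751 0.208 ]] [0.58099076 0.14835232 0.208     ]
[[0.5597 0.1358 0.208 ]
 [0.5707 0.1764 0.208 ]
 [0.6089 0.1657 0.208 ]
 [0.5976 0.1252 0.208 ]] [0.58423996 0.15076179 0.208     ]
top [[0.6166 0.3373 0.22  ]
 [0.5467 0.111  0.22  ]
 [0.5331 0.1174 0.22  ]
 [0.6027 0.3371 0.22  ]]
len 0.23689175040979066 door dir ang -0.2995687017633624 0.2995687017633624
side [[0.6198 0.3415 0.22  ]
 [0.5509 0.1142 0.22  ]
 [0.5369 0.1189 0.22  ]
 [0.6042 0.3423 0.22  ]]
len 0.23746050531972043 door dir ang -0.2943238381467514 0.2943238381467514
top [[0.6187 0.3373 0.22  ]
 [0.6168 0.0999 0.22  ]] 0.23746521785435187 0.007997659620562678
side [[0.6207 0.3413 0.22  ]
 [0.6184 0.1019 0.22  ]] 0.2393832554427221 0.009451359404729342
```

Emit:
carry_out(
  series=[
    [0.1, -0.2, 0.2, 0, 0, 0],
    [0.3, -0.5, 0.4, 0, 0, 0],
    [0.5, -0.8, 0.5, 0, 0, 0.02],
    [0.55, -1.0, 0.5, 0, 0, 0.038],
  ],
  grip=-1,
  grip_force=40,
)

```text
time: 1.2
tcp_pos: [0.3523, 0.5612, 0.2947]
eef_rot: [0.149, 0.989, 0.001, 0.002]
force: [1.1, -0.3, -0.4]
width: 0.328
```

Emit:
carry_out(
  series=[
    [0.2, -0.35, 0, 0, 0, 0],
    [0.4, -0.7, 0, 0, 0, 0],
    [0.55, -1.0, 0, 0, 0, 0],
  ],
)

```text
time: 1.5
tcp_pos: [0.4089, 0.4588, 0.2951]
eef_rot: [0.15, 0.989, 0.001, 0.003]
force: [0.8, -0.1, -0.5]
width: 0.006
```

Emit:
carry_out(
  series=[
    [0.2, -0.35, 0, 0, 0, 0],
    [0.4, -0.7, 0, 0, 0, 0],
    [0.55, -1.0, 0, 0, 0, 0],
  ],
)

```text
time: 1.8
tcp_pos: [0.4654, 0.3563, 0.2954]
eef_rot: [0.151, 0.989, 0.001, 0.003]
force: [0.5, -0.7, -0.8]
width: -0.002
```

Emit:
carry_out(
  series=[
    [0.2, -0.35, 0, 0, 0, 0],
    [0.4, -0.7, 0, 0, 0, 0],
    [0.55, -1.0, 0, 0, 0, 0],
  ],
)

```text
time: 2.1
tcp_pos: [0.5218, 0.2538, 0.2958]
eef_rot: [0.152, 0.988, 0.001, 0.004]
force: [0.1, -0.2, -0.1]
width: 0.001
```

Emit:
carry_out(
  series=[
    [0.2, -0.4, 0, 0, 0, 0],
    [0.4, -0.75, 0, 0, 0, 0],
    [0.55, -1.0, 0, 0, 0, 0.003],
    [0.55, -1.0, 0, 0, 0, 0.003],
    [0.55, -1.0, 0, 0, 0, 0.003],
  ],
)

```text
time: 2.6
tcp_pos: [0.577, 0.1533, 0.2958]
eef_rot: [0.148, 0.989, 0.001, 0.004]
force: [-0.1, 0.1, -0.1]
width: 0.001
```

Run:
```python
from h import *
import cv2
s=get_state(); print(s["time"],s["tcp_pos"],s["eef_rot"],s["force"])
ims=[camera("side")[90:230,260:460],camera("top")[170:310,100:300]]
cv2.imwrite("pics/p2.png",np.clip(np.hstack([cv2.resize(i,None,fx=2,fy=2,interpolation=2)for i in ims])*1.5,0,255).astype(np.uint8)[:,:,::-1])
```

```text
2.6 [0.57699955 0.15328692 0.29581426] [0.14796375 0.9889846  0.00147317 0.00374346] [-0.14095472  0.06962033 -0.14815767]
```

View pics/p2.png

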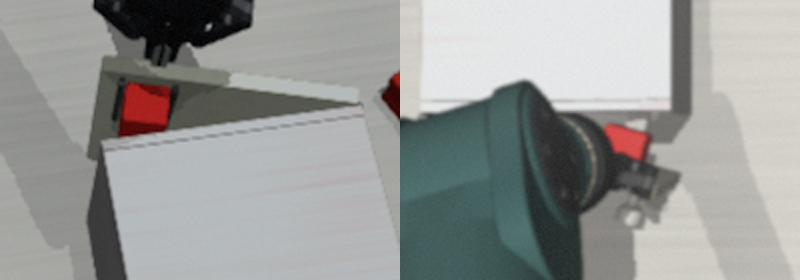

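Emit:
carry_out(
  series=[
    [0, 0, -0.2, 0, 0, 0],
    [0, 0, -0.4, 0, 0, 0],
    [0, 0, -0.55, 0, 0, 0],
    [0, 0, -0.65, 0, 0, 0],
    [0, 0, -0.65, 0, 0, 0],
  ],
)

```text
time: 3.2
tcp_pos: [0.5746, 0.1567, 0.2293]
eef_rot: [0.145, 0.989, 0.001, 0.002]
force: [0.3, 0.3, -0.4]
width: -0.001
```

Run:
```python
from h import *
import cv2
s=get_state(); print(s["time"],s["tcp_pos"],s["eef_rot"],s["force"])
print(proj("side",s["tcp_pos"]-[0,0,.011]))
i=camera("side")[90:190,280:400]
cv2.imwrite("pics/p3.png",np.clip(cv2.resize(i,None,fx=5,fy=5,interpolation=2)*1.5,0,255).astype(np.uint8)[:,:,::-1])
```

```text
3.2 [0.57459449 0.15674526 0.22933829] [0.14472004 0.98946989 0.00131665 0.00192896] [ 0.28691917  0.25978784 -0.39584503]
[335.845237  133.8366749]
```

View pics/p3.png

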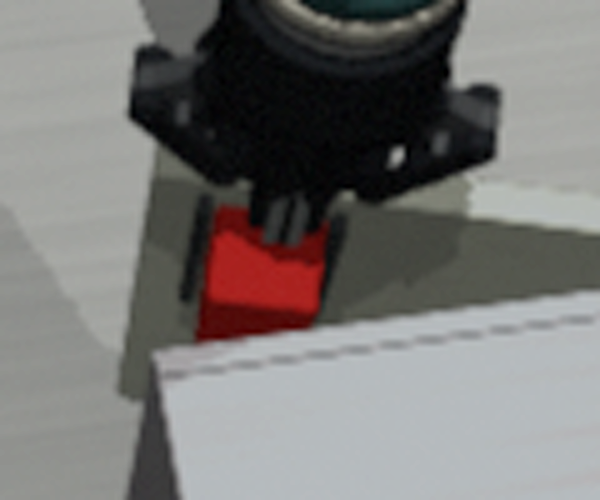

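The picture shows the closed fingertips at about (337,137), just above the red tab and behind the door's inner face. They have drifted about 4 mm, so I correct that while pushing down.

Emit:
carry_out(
  series=[
    [0.03, -0.03, 0, 0, 0, 0],
    [0.03, -0.03, -0.1, 0, 0, 0],
    [0.03, -0.03, -0.2, 0, 0, 0],
    [0.03, -0.03, -0.3, 0, 0, 0],
    [0.03, -0.03, -0.36, 0, 0, 0],
  ],
)

```text
time: 3.75
tcp_pos: [0.5791, 0.154, 0.1939]
eef_rot: [0.145, 0.989, 0.002, 0.003]
force: [0.5, -0.1, 4.9]
width: -0.001
```

Run:
```python
from h import *
import cv2
s=get_state(); print(s["time"],s["tcp_pos"],s["eef_rot"],s["force"])
i=camera("side")[90:190,280:400]
cv2.imwrite("pics/p4.png",np.clip(cv2.resize(i,None,fx=5,fy=5,interpolation=2)*1.5,0,255).astype(np.uint8)[:,:,::-1])
```

```text
3.75 [0.57907153 0.15396569 0.19392954] [0.14502202 0.9894206  0.0020711  0.00334596] [ 0.48824558 -0.11750726  4.89316366]
```

View pics/p4.png

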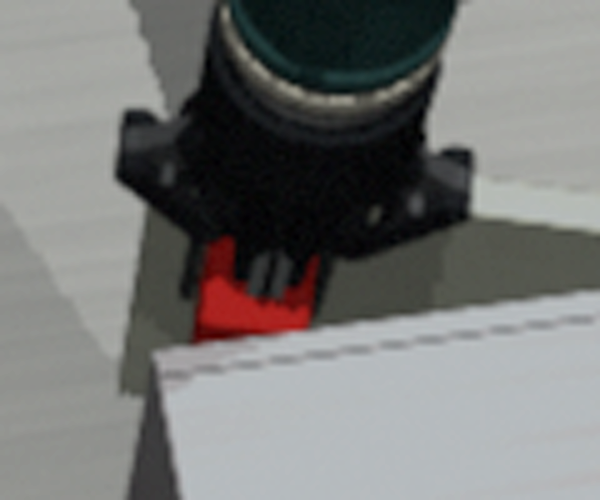

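Emit:
carry_out(
  series=[
    [-0.01, 0, -0.015, 0, 0, 0],
    [-0.02, 0, -0.03, 0, 0, 0],
    [-0.02, 0, -0.03, 0, 0, 0],
  ],
)

```text
time: 4.1
tcp_pos: [0.5772, 0.1544, 0.1906]
eef_rot: [0.145, 0.989, 0.002, 0.003]
force: [0.4, 1.1, 5.1]
width: -0.001
```

Run:
```python
from h import *
for k in range(4):
    camera("side"); s=get_state(); print(s["time"],s["tcp_pos"],s["force"])
```

```text
4.15 [0.57719919 0.15437566 0.19072606] [0.54068835 0.11297169 5.43980225]
4.2 [0.57717823 0.15436872 0.19076066] [-0.10378233  0.41923694  5.0302704 ]
4.25 [0.57719079 0.15437604 0.19078878] [-0.54716842  1.14019367  5.84700799]
4.3 [0.57717112 0.15436491 0.19080825] [0.41608192 0.42747109 6.39694026]
```

```bash
cat > arc.py <<'E'
from h import *
import sys
from scipy.spatial.transform import Rotation as Ro
H=np.array([.618,.339])
s=get_state(); p=s["tcp_pos"]
y=Ro.from_quat(s["eef_rot"]).as_matrix()[:,1]; z=Ro.from_quat(s["eef_rot"]).as_matrix()[:,2]
if y[1]<0:y=-y
psi_t=np.pi/2-np.arctan2(y[1],y[0])
def pos(q): u=np.array([-np.sin(q),-np.cos(q)]); n=np.array([np.cos(q),-np.sin(q)]); return H+.1885*u+.0151*n
from scipy.optimize import minimize_scalar
q0=minimize_scalar(lambda q:np.linalg.norm(pos(q)-p[:2]),bounds=(.1,1.5),method="bounded").x
print("t",s["time"],"p",p,"psi tool",psi_t,"psi arc",q0,"off",p[:2]-pos(q0),"F",s["force"],"tilt",z)
zt=.1905
for q in [float(a) for a in sys.argv[1:]]:
    d=pos(q)-p[:2]; print(q,np.round([d[0]*10,d[1]*10,(zt-p[2])*10,0,0,-(q-psi_t)/np.pi],3))
E
python3 arc.py .35 .41 .47 .53 .59
```

```text
t 4.3 p [0.57717112 0.15436491 0.19080825] psi tool 0.29098529792372085 psi arc 0.2975670094111388 off [1.98572897e-06 8.08423753e-06] F [0.41608192 0.42747109 6.39694026] tilt [ 0.00721321  0.00357141 -0.99996761]
0.35 [-0.096  0.024 -0.003  0.     0.    -0.019]
0.41 [-0.205  0.057 -0.003  0.     0.    -0.038]
0.47 [-0.311  0.097 -0.003  0.     0.    -0.057]
0.53 [-0.414  0.144 -0.003  0.     0.    -0.076]
0.59 [-0.515  0.196 -0.003  0.     0.    -0.095]
```

Emit:
carry_out(
  series=[
    [-0.05, 0.01, -0.01, 0, 0, -0.01],
    [-0.1, 0.025, -0.01, 0, 0, -0.02],
    [-0.15, 0.04, -0.01, 0, 0, -0.03],
    [-0.205, 0.057, -0.01, 0, 0, -0.04],
    [-0.26, 0.077, -0.01, 0, 0, -0.05],
  ],
)

```text
time: 4.8
tcp_pos: [0.5518, 0.1619, 0.1904]
eef_rot: [0.223, 0.975, 0.002, 0.004]
force: [0.9, -0.5, 5.7]
width: 0.003
```

```bash
python3 arc.py .5 .56 .62 .68 .74;python3 - <<'E'
from h import *
import cv2
ims=[camera("side")[90:190,280:460],camera("top")[170:310,80:260]]
cv2.imwrite("pics/p5.png",np.clip(np.vstack([cv2.resize(i,None,fx=2.4,fy=2.4,interpolation=2)for i in ims])*1.5,0,255).astype(np.uint8)[:,:,::-1])
E
```

```text
t 4.8 p [0.55176066 0.16190069 0.19042476] psi tool 0.4495878316244528 psi arc 0.4378514960705103 off [8.11201907e-06 2.08093287e-05] F [ 0.93261154 -0.46125383  5.70309399] tilt [ 0.00926914  0.00250571 -0.9999539 ]
0.5 [-0.109  0.044  0.001  0.     0.    -0.016]
0.56 [-0.211  0.094  0.001  0.     0.    -0.035]
0.62 [-0.31   0.149  0.001  0.     0.    -0.054]
0.68 [-0.405  0.21   0.001  0.     0.    -0.073]
0.74 [-0.497  0.277  0.001  0.     0.    -0.092]
```

View pics/p5.png

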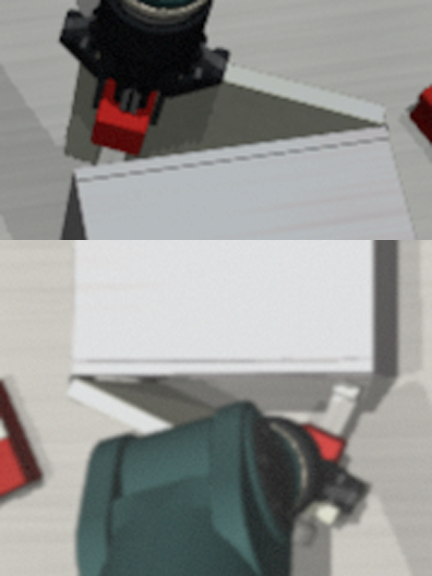

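The door has followed the fingers past the catch angle, with the tab held down (side view, red at about (330,140)). I continue along the arc.

Emit:
carry_out(
  series=[
    [-0.1, 0.04, 0, 0, 0, -0.016],
    [-0.2, 0.09, 0, 0, 0, -0.035],
    [-0.31, 0.15, 0, 0, 0, -0.054],
    [-0.405, 0.21, 0, 0, 0, -0.073],
    [-0.5, 0.277, 0, 0, 0, -0.092],
  ],
)

```text
time: 5.4
tcp_pos: [0.5014, 0.1902, 0.1909]
eef_rot: [0.362, 0.932, 0.002, 0.005]
force: [2.3, 0.4, 5.0]
width: 0.002
```

```bash
python3 arc.py .8 .86 .92 .98 1.04
```

```text
t 5.4 p [0.5013673  0.19023349 0.1909001 ] psi tool 0.7401171982110735 psi arc 0.7448417550972983 off [4.16060104e-05 5.33969334e-05] F [2.26305317 0.36936528 4.98183503] tilt [ 0.01011033  0.00103449 -0.99994835]
0.8 [-0.081  0.066 -0.004  0.     0.    -0.019]
0.86 [-0.164  0.143 -0.004  0.     0.    -0.038]
0.92 [-0.242  0.226 -0.004  0.     0.    -0.057]
0.98 [-0.315  0.312 -0.004  0.     0.    -0.076]
1.04 [-0.383  0.403 -0.004  0.     0.    -0.095]
```

Emit:
carry_out(
  series=[
    [-0.08, 0.066, -0.01, 0, 0, -0.019],
    [-0.165, 0.143, -0.01, 0, 0, -0.038],
    [-0.24, 0.226, -0.01, 0, 0, -0.057],
    [-0.315, 0.312, -0.01, 0, 0, -0.076],
    [-0.383, 0.403, -0.01, 0, 0, -0.095],
  ],
)

```text
time: 5.9
tcp_pos: [0.4634, 0.2305, 0.1904]
eef_rot: [0.498, 0.867, 0.002, 0.005]
force: [1.7, -0.7, 5.4]
width: -0.005
```

```bash
python3 arc.py 1.1 1.16 1.22 1.27 1.3
```

```text
t 5.9 p [0.46339889 0.23047598 0.19035913] psi tool 1.0414558074872313 psi arc 1.0386891913140213 off [0.00017588 0.00012377] F [ 1.66164228 -0.65211498  5.39327835] tilt [ 0.0110969  -0.00202008 -0.99993639]
1.1 [-0.065  0.096  0.001  0.     0.    -0.019]
1.16 [-0.122  0.194  0.001  0.     0.    -0.038]
1.22 [-0.172  0.296  0.001  0.     0.    -0.057]
1.27 [-0.21   0.383  0.001  0.     0.    -0.073]
1.3 [-0.23   0.436  0.001  0.     0.    -0.082]
```

Emit:
carry_out(
  series=[
    [-0.065, 0.096, -0.01, 0, 0, -0.019],
    [-0.12, 0.194, -0.01, 0, 0, -0.038],
    [-0.17, 0.296, -0.01, 0, 0, -0.057],
    [-0.21, 0.383, -0.01, 0, 0, -0.073],
    [-0.23, 0.436, -0.01, 0, 0, -0.082],
  ],
)

```text
time: 6.4
tcp_pos: [0.4405, 0.2747, 0.1897]
eef_rot: [0.605, 0.796, 0.002, 0.006]
force: [0.0, -0.3, 6.2]
width: 0.002
```

```bash
python3 arc.py 1.27 1.3;python3 - <<'E'
from h import *
import cv2
ims=[camera("side")[40:190,280:480],camera("top")[200:350,60:260]]
cv2.imwrite("pics/p6.png",np.clip(np.hstack([cv2.resize(i,None,fx=2,fy=2,interpolation=2)for i in ims])*1.5,0,255).astype(np.uint8)[:,:,::-1])
E
```

```text
t 6.4 p [0.44050896 0.27473512 0.18974821] psi tool 1.2998783749157021 psi arc 1.3033406637312648 off [0.00031651 0.00011474] F [ 0.03801267 -0.32390292  6.18813177] tilt [ 0.01095409 -0.00447806 -0.99992997]
1.27 [ 0.019 -0.06   0.008  0.     0.     0.01 ]
1.3 [-0.001 -0.007  0.008  0.     0.    -0.   ]
```

View pics/p6.png

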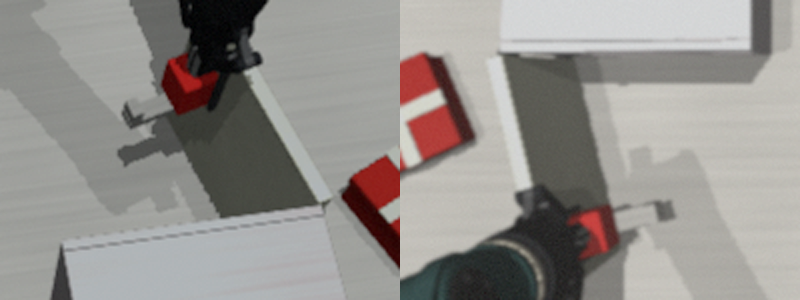

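The door stands around 73° open. Now I lift straight up, then clear the arm away.

Emit:
carry_out(
  series=[
    [0, 0, 0.1, 0, 0, 0],
    [0, 0, 0.25, 0, 0, 0],
    [0, 0, 0.5, 0, 0, 0],
    [0, 0, 0.75, 0, 0, 0],
    [0, 0, 1.0, 0, 0, 0],
  ],
)

```text
time: 7.0
tcp_pos: [0.4392, 0.2742, 0.2903]
eef_rot: [0.605, 0.797, 0.0, 0.005]
force: [-0.1, 1.1, 0.2]
width: -0.003
```

Emit:
carry_out(
  series=[
    [0, -0.3, 0.2, 0, 0, 0],
    [0, -0.6, 0.2, 0, 0, 0],
    [0, -1.0, 0.2, 0, 0, 0],
  ],
)

```text
time: 7.3
tcp_pos: [0.4385, 0.174, 0.3108]
eef_rot: [0.603, 0.797, 0.0, 0.005]
force: [1.0, -0.2, -0.1]
width: -0.003
```

Emit:
carry_out(
  series=[
    [0, -0.3, 0, 0, 0, 0],
    [0, -0.6, 0, 0, 0, 0],
    [0, -1.0, 0, 0, 0, 0],
    [0, -1.0, 0, 0, 0, 0],
    [0, -1.0, 0, 0, 0, 0],
  ],
)

```text
time: 7.8
tcp_pos: [0.4375, 0.0728, 0.3106]
eef_rot: [0.605, 0.796, -0.0, 0.004]
force: [0.9, 0.5, -0.3]
width: -0.001
```

Run:
```python
from h import *
import cv2
s=get_state(); print(s["time"],s["tcp_pos"],s["force"])
ims=[camera("side")[0:290,0:560],camera("top")[110:400,0:560]]
cv2.imwrite("pics/p7.png",np.clip(np.vstack(ims)*1.5,0,255).astype(np.uint8)[:,:,::-1])
```

```text
7.8 [0.43748002 0.07280123 0.31064242] [ 0.9336557   0.45504797 -0.29862564]
```

View pics/p7.png

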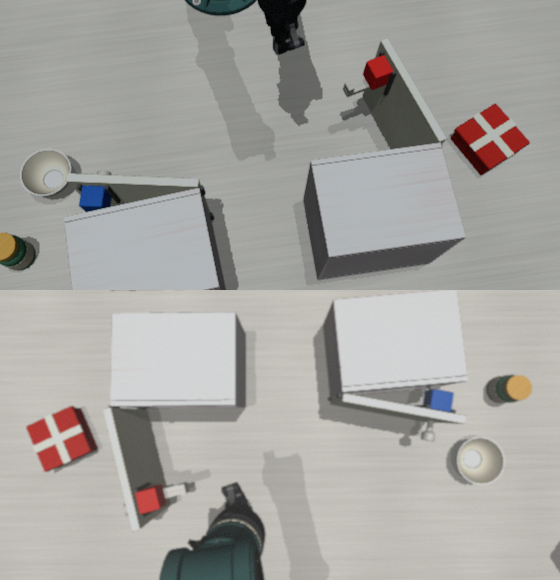

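Run:
```python
from h import *
for n,a,b in(("top",(114,228),(140,345)),("side",(442,136),(388,39))):
    d=atz(n,a,.22)-atz(n,b,.22); print(n,np.degrees(np.arctan2(d[0],d[1])-.009),np.linalg.norm(d))
print(sign_off())
```

```text
top 76.2803722984701 0.22417506463257417
side 76.50471212354017 0.22402654294042074
the job is handed in; nothing more can be done
None
```

The red-tab door is open and standing on its own, and the job is handed in at about 8 s of the 35 s allowed. No verdict came back.

- **Opening:** I reached into the gap with closed fingers and pushed the red tab down about 28 mm of its 32 mm travel. I kept it down while swinging the door open, then lifted straight up and moved the arm clear.
- **Door angle:** both cameras put the door at about 76° after release, against the 65° required. The edge I measured came out at 224 mm instead of 236 mm, because the corner points were read by eye. The arm's own track suggested about 73°. Both are well above the limit.
- **Tab depth:** the push force read 5 to 6 N, slightly less than the 6.8 N the spring figures suggest at 28 mm. The door came free of its catch.
- **Other checks:** the tab has sprung back up. In the last picture the blue door looks as it did at the start and nothing else has moved. The wrist force readings stayed below 7 N.

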